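# Clamp the canister in the jar holder with its ratchet lever

## Robot

A 6-joint arm with a two-finger parallel gripper is mounted at the origin on the work surface. World frame = base frame: x ahead of the robot, y to its left, z up, the work surface at z = 0. Lengths are in m, angles in rad, forces in N, time in s.
With the tool pointing down it reaches from about 0.35 to 0.775 m from the base axis. Payload 7.3 kg.
Tool frame: the origin (TCP) lies midway between the tips of the shut fingers; the grasp point (between the pads) lies 19 mm behind it; z points along the fingers, y is the line along which they close (so a half turn about z gives the same grasp; the last joint's range is limited). The gripper opens to 92 mm and grips with 3 to 60 N. Pads are 19 mm wide; open, the fingers measure 130 mm over their backs; the gripper's body (75 mm by 190 mm) begins 47 mm behind the grasp point.
Start: joints at [-1.3, 0.342, 1.524, -0, 1.275, -0.146], TCP at [0.213, -0.48, 0.227] pointing down, gripper open.
Joint ranges: [-2.53, 2.53], [-0.77, 2.02], [0.04, 2.7], [-1, 4.14], [0.28, 2.66], [-3.11, 3.11]. Speed limits (rad/s): [2.57, 2.57, 3.14, 3.14, 3.14, 3.14].

## Interface

Orientations are given as a unit quaternion [w, x, y, z].
In Python, from workcell import robot gives the robot as it stands. The module is installed in compiled form; this text tells all that it offers.
- The arm moves only by the tool move_arm, never from a script. Its argument "moves" is a list of rows, each a list of 4 numbers: the shift along the world's x, y, z in mm, then the turn about the world's z in rad. A call has 1 to 12 rows; each row is the pose to reach, as a shift and turn from the pose commanded when the call began; what a row does not reach only later rows make up. A row lasts 1/10 s, in which the tool goes at most 50 mm and 8.59 degrees, less where a joint would pass 70% of its speed; a pose out of reach is approached as far as the arm can. A call with a gripper value outside its range is refused whole. "jaw" is the closure, from -1 (fully open) to 1 (shut), set as the call begins (left out, the last holds). The fingers move at their own pace and stop on an object; "force" is the grip in N (left out, the last holds). Time passes only in rows, so rows that repeat a pose let the fingers close. It gives the time, the measured TCP pose, the force, the opening and the grip force at its end, in the units of the state.
- robot.get_obs(): the state, without advancing time (a new reading comes with each control period).
- robot.get_image(name): name is "side" or "top" or "wrist"; returns the picture (480x640x3 uint8, red, green, blue); there is no depth.
- robot.get_calibration(name): a dict with "mtx" (3x3 intrinsics, pixels), "D" ([k1, k2, p1, p2, k3] as OpenCV has them; the pictures are not rectified), "rvec" (rotation vector, rad) and "tvec" (3), from world to camera coordinates, as OpenCV has them. Camera axes: x right, y down, z forward; pixel columns grow to the right and rows downward; lengths in m; the calibration is good to about 2 mm. A picture is of the moment at which its call begins: read the wrist's pose just before it. get_calibration takes no time and is no camera call; for the wrist camera it gives the pose at the moment of the call.
- robot.hand_in(): hands the job in; it is judged then, once.
Trained networks look in the newest picture that a camera, given by its name, has taken for a name from the list of things; names that differ only in an ending like _2 or _b are one class to them, and where a whole thing is asked for, a point or a joint stands for the part that bears it (a point fixed in the world has none). Each returns a list of dicts, best first, with "p" (0 to 1); they miss things now and then, are a little off and sometimes report something else, mostly with a low value. They report only what shows in the picture. A call takes as long as a camera call. They do not tell look-alikes from the thing itself.
- robot.spot_in(camera, label): "rect" ([left, top, width, height] in pixels, round what is visible of it).
The state is a dict: "clock": time; "joints": joint angles; "qd": joint speeds; "effort": joint torques, N m; "tool_pos": TCP position; "eef_rot": TCP orientation; "ft_force": force on the tool from outside, world axes, zero at the start; "moment": the same for the moment, N m; "opening": finger opening in m; "finger_force": force on a finger pad.
Only numpy, scipy, OpenCV 4.12 (cv2) and the standard library are available. Lean on these libraries where they do the work, as an engineer would, in place of code of your own. Each camera call takes 0.05 s, during which the arm holds its last target. There are 200 camera calls.

## Task

Clamp the white canister that stands in the jar holder, so that its lid can be unscrewed one-handed: turn the black ratchet lever clockwise (seen from above) until the jaw holds the canister tight against the V-block, firmly but without forcing it. The lever meets a stop pin before that, so lift it off its serrations, swing it back, let it drop in again and keep turning; leave it dropped fully down, and leave the other things on the counter where they are.

Things in the scene. Friction and masses are not known exactly. Their poses are not given: they have to be found in the camera images.
- holder: jar holder: wooden deck 220 x 360 x 22 mm fixed on the counter. Origin: centre of its underside; z up, x away from the robot's side at yaw 0, y along the deck from the lever towards the V-block. The canister's place is at about (20, 65) mm, the lever's axis at (20, -85) mm in this frame
- lever_axis (a point): point on the vertical turning axis of the lever, 75 mm above the counter, level with the middle of the free part of the grip when the lever is down. Fixed to the deck
- grip (a point): centre of the free part of the lever's upright grip: black plastic post, 22 mm diameter, 100 mm from the lever's axis, free for 23 mm above and below this point. It stands on the end of a level black arm 14 mm wide, 12 mm tall, its top 23 mm under this point, that points about to the holder's -x at the start
- pin_near (a point): top of the steel stop pin on the canister's side: upright, 8 mm thick, 55 mm from the lever's axis, as high as the middle of the grip. The arm meets it when swung 0.50 rad from the holder's -x towards its +y; lifting the lever does not clear it
- pin_far (a point): top of the other, like stop pin: the arm meets it 0.90 rad from the holder's -x towards its -y
- lift (a joint): height of the lever above its seat, m: 0 down in the serrations, 0.014 the most. A spring and its weight push it down (5 N when down, 7 N at the top). Above 0.0045 it is clear and swings freely. Let down between serrations it drops to 0; let down on top of them it rests at 0.0045 and drops in by itself when turned on by less than one serration, if free to fall
- lever (a joint): angle of the lever relative to the toothed hub beneath it, rad, 0 at the start, growing clockwise from above (tightening), so swinging back makes it negative. 15 serrations, 0.419 rad apart, about 0.1 rad of play
- hub (a joint): angle of the toothed hub under the lever, rad, clockwise positive; the lever drives it when down. Closes the jaw 8 mm per rad, stays where left. Stiff: 3.5 to 5 N sideways at the grip while the jaw is free. Once the canister bears on the V the push grows, about 1 N per 0.02 rad: 1.5 N above the free push barely holds, 3 to 4 N above it is properly tight, 5.5 N above it may crack the canister
- jaw: aluminium sliding jaw, 64 mm wide, 58 mm tall, 18 mm thick; origin at the foot of its flat face, which looks along the holder's +y at the canister; the hub moves it to +y. At the start 4 to 12 mm of travel are left before the canister is held
- vblock: aluminium V-block beyond the canister: a bar 124 mm wide, 56 mm tall, 18 mm thick, fixed on the deck, carrying a 90 degree V insert open towards the jaw. The insert is fixed, but set anywhere within 5 mm along the holder's y, so where the canister will seat is known only roughly: 53 to 63 mm before the bar. Origin: foot of the bar's face that looks at the canister
- canister: white ceramic canister with a wooden lid, 84 mm in diameter, 95 mm tall, about 0.6 kg, standing loose on the deck between jaw and V-block; origin: centre of its underside
- canister_b: another such canister on the counter, to be left alone; origin: centre of its underside
- mill: grey pepper mill, 54 mm wide, 180 mm tall, to be left alone; origin: centre of its underside
- mortar: black mortar with its pestle, 110 mm wide, 68 mm tall, the pestle rising to 115 mm, to be left alone; origin: centre of its underside
- bowl: white bowl, 116 mm wide, 60 mm tall, to be left alone; origin: centre of its underside
Not all that is in view belongs to the job. Leave any green look-alike of the canister alone.

How it is judged:
By the outcome, as a careful person would: the job done as asked, in the order asked, and still so for the second after the job is handed in, with the robot touching nothing.
It also fails if it takes over 72 s, if anything falls off the work surface, if the arm or the gripper's body presses on something with over 40 N, if the wrist force passes 120 N, or if a joint passes its speed limit or range.

## Working session

There is one attempt and no reset: what is moved stays moved. The work goes in short steps, Python scripts to look and compute and a tool call to move; the robot and the scene stay as the last step left them, time stands still between calls to the robot, and variables do not carry over. Pictures are saved under pics/ and viewed, at most 10 in all, crops included, and the job is handed in when it is done.

Besides the shell and the picture viewer there is one more tool, called after "Request:" as name(argument=value, ...), one argument or row to a line, values as JSON. move_arm: Moves the arm, as the interface text tells. Its arguments: {"type":"object","properties":{"moves":{"type":"array"},"jaw":{"type":"number"},"force":{"type":"number"}},"required":["moves"]}

```bash
mkdir -p pics
python3 - <<'E'
from workcell import robot
import cv2,numpy as np
o=robot.get_obs();print(o['clock'],o['tool_pos'],o['eef_rot'],o['opening'])
ims=[]
for c in ['side','top']:
    im=robot.get_image(c);cv2.imwrite(f'pics/{c}0.png',im[:,:,::-1])
    k=robot.get_calibration(c);print(c,np.round(k['mtx'],1).tolist(),k['D'],k['rvec'],k['tvec'])
    for l in ['holder','grip','lever_axis','pin_near','pin_far','jaw','vblock','canister','lever']:
        try:print(l,[(np.round(d['rect']).tolist(),round(d['p'],2)) for d in robot.spot_in(c,l)[:3]])
        except Exception as e:print(l,e)
E
```

```text
0.0 [ 0.21245194 -0.47965066  0.22603172] [-7.77486804e-04  9.78358449e-01  2.06915775e-01 -5.96294115e-05] 0.0919026616948835
side [[441.2, 0.0, 321.3], [0.0, 441.2, 241.2], [0.0, 0.0, 1.0]] [0.00928128 0.         0.         0.         0.        ] [ 0.03028364 -2.9291601   1.06988521] [0.56678954 0.06281653 1.23312175]
holder [([284.0, 197.0, 85.0, 110.0], 0.71), ([319.0, 209.0, 46.0, 16.0], 0.32)]
grip [([320.0, 208.0, 42.0, 23.0], 0.58), ([268.0, 343.0, 28.0, 53.0], 0.35)]
lever_axis [([316.0, 211.0, 48.0, 16.0], 0.74), ([286.0, 202.0, 84.0, 105.0], 0.67)]
pin_near [([284.0, 202.0, 83.0, 104.0], 0.83)]
pin_far [([290.0, 199.0, 77.0, 108.0], 0.59)]
jaw [([264.0, 345.0, 29.0, 50.0], 0.43)]
vblock [([297.0, 258.0, 48.0, 29.0], 0.74)]
canister [([349.0, 385.0, 41.0, 54.0], 0.98), ([302.0, 229.0, 37.0, 38.0], 0.92), ([285.0, 297.0, 42.0, 49.0], 0.7)]
lever [([318.0, 210.0, 48.0, 18.0], 0.73)]
top [[529.8, 0.0, 314.3], [0.0, 529.8, 241.8], [0.0, 0.0, 1.0]] [-0.11674207  0.          0.          0.          0.        ] [ 2.17669279 -2.16161679  0.15156368] [-0.02648926  0.57840673  1.35382636]
holder [([250.0, 215.0, 139.0, 82.0], 0.71)]
grip [([341.0, 238.0, 23.0, 53.0], 0.58), ([436.0, 169.0, 42.0, 52.0], 0.47), ([252.0, 212.0, 141.0, 88.0], 0.4)]
lever_axis [([249.0, 212.0, 142.0, 87.0], 0.61)]
pin_near [([252.0, 212.0, 138.0, 88.0], 0.88), ([341.0, 236.0, 25.0, 54.0], 0.59)]
pin_far [([253.0, 214.0, 139.0, 84.0], 0.56), ([343.0, 238.0, 21.0, 52.0], 0.53)]
jaw [([314.0, 236.0, 10.0, 23.0], 0.49)]
vblock []
canister [([261.0, 161.0, 38.0, 41.0], 0.87), ([201.0, 212.0, 38.0, 37.0], 0.84), ([283.0, 226.0, 29.0, 36.0], 0.79)]
lever []
```

View pics/top0.png

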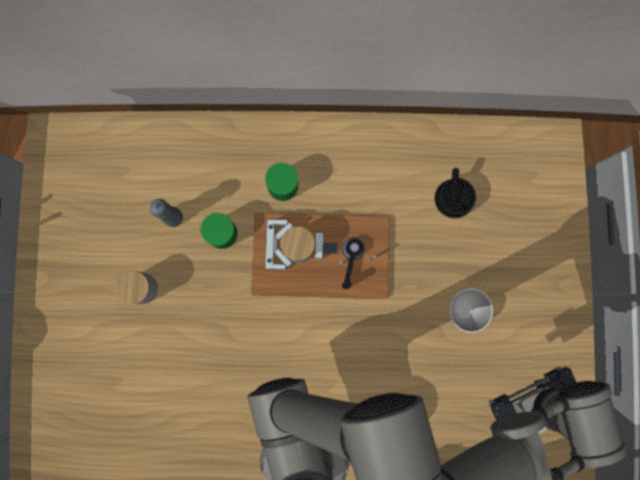

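View pics/side0.png

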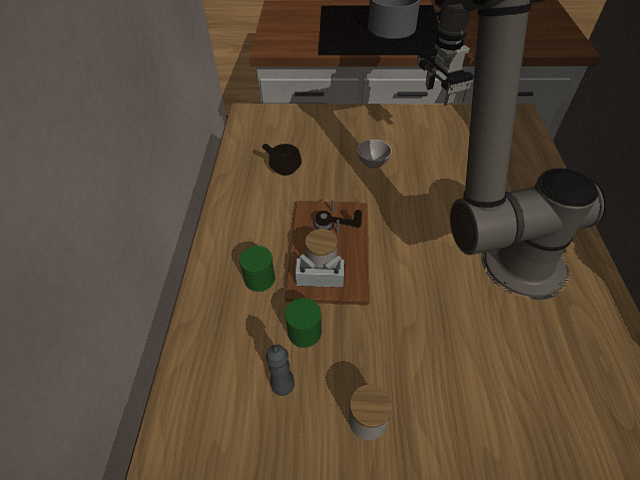

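The top view shows the holder at (320,255), with its canister (wooden lid, 297,243), the lever hub (353,246) and the grip (347,286). The other wooden-lid canister at (137,287) stands on the counter, so it is canister_b. The green look-alikes are at (282,181) and (218,231). The one in the holder is the one meant.

```bash
cat > h.py <<'E'
import cv2,numpy as np
from workcell import robot
def ray(cam,uv,z,k=None):
    k=k or robot.get_calibration(cam)
    R=cv2.Rodrigues(np.array(k['rvec'],float))[0];t=np.array(k['tvec'],float).ravel()
    p=cv2.undistortPoints(np.array(uv,float).reshape(-1,1,2),np.array(k['mtx']),np.array(k['D'])).reshape(-1,2)
    d=np.c_[p,np.ones(len(p))]@R; c=-R.T@t
    return c+d*((z-c[2])/d[:,2])[:,None]
def proj(cam,P,k=None):
    k=k or robot.get_calibration(cam)
    return cv2.projectPoints(np.array(P,float).reshape(-1,3),np.array(k['rvec'],float),np.array(k['tvec'],float),np.array(k['mtx']),np.array(k['D']))[0].reshape(-1,2)
E
python3 - <<'E'
from h import *
im=cv2.imread('pics/top0.png')
c=cv2.resize(im[200:310,240:400],None,fx=5,fy=5,interpolation=cv2.INTER_CUBIC);cv2.imwrite('pics/crop1.png',c)
print(np.round(ray('top',[[254,213],[391,215],[388,298],[251,296]],.022),3))
print(np.round(ray('top',[[347,286]],.098),3),np.round(ray('top',[[353,246]],.06),3))
print(np.round(ray('side',[[358,212]],.098),3))
E
```

```text
[[ 0.656  0.138  0.022]
 [ 0.654 -0.228  0.022]
 [ 0.433 -0.217  0.022]
 [ 0.436  0.142  0.022]]
[[ 0.461 -0.103  0.098]] [[ 0.565 -0.122  0.06 ]]
[[ 0.465 -0.1    0.098]]
```

View pics/crop1.png

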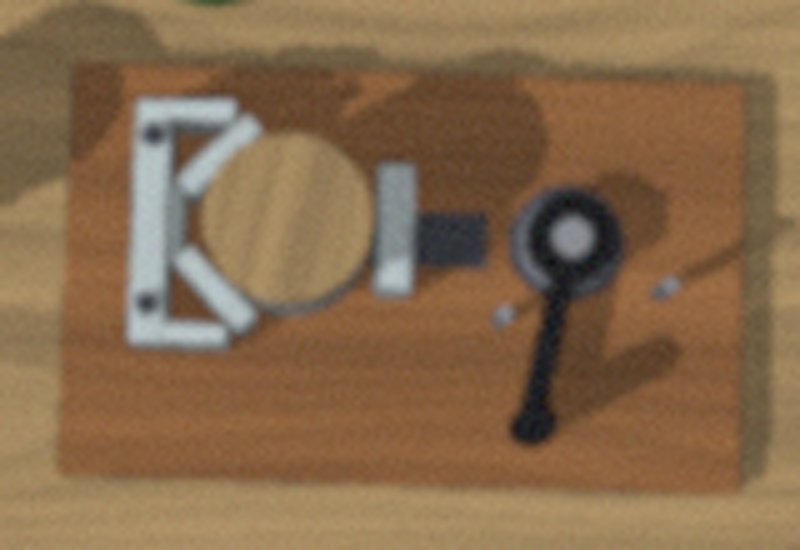

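Run:
```python
from h import *
from scipy.optimize import least_squares
uv=np.array([[255.6,212.6],[389,217],[388.4,298.6],[252,295],[341,263.2],[373.4,257.2],[346.4,285]])
def pts(p):
    x,y,th,a=p
    b=lambda r,a:[.020-r*np.cos(a),-.085+r*np.sin(a)]
    L=np.array([[.11,.18,.022],[.11,-.18,.022],[-.11,-.18,.022],[-.11,.18,.022],b(.055,.70)+[.075],b(.055,-1.10)+[.075],b(.1,a)+[.098]])
    c,s=np.cos(th),np.sin(th)
    return np.c_[x+c*L[:,0]-s*L[:,1],y+s*L[:,0]+c*L[:,1],L[:,2]]
k=robot.get_calibration('top')
r=least_squares(lambda p:(proj('top',pts(p),k)-uv).ravel(),[.545,-.04,0,0.1],x_scale=.1)
print(r.x,np.round(r.fun.reshape(-1,2),1).tolist())
x,y,th,a=r.x
print('axis',x+np.cos(th)*.02+np.sin(th)*.085,y+np.sin(th)*.02-np.cos(th)*.085,'grip',pts(r.x)[6])
print('side proj',proj('side',pts(r.x)).round().tolist())
```

```text
[ 0.54346972 -0.04099025 -0.02281344  0.22590326] [[-0.9, -0.2], [0.5, -0.3], [0.0, 0.7], [-0.8, 0.4], [0.1, -0.3], [1.0, 0.0], [0.1, -0.4]]
axis 0.5615255367387127 -0.12642436152408604 grip [ 0.46460263 -0.10180833  0.098     ]
side proj [[285.0, 297.0], [297.0, 200.0], [367.0, 202.0], [370.0, 300.0], [338.0, 220.0], [333.0, 199.0], [358.0, 212.0]]
```

Request:
move_arm(
  moves=[
    [22,34,0,-0.06],
    [44,68,0,-0.12],
    [66,102,0,-0.18],
    [90,136,0,-0.24],
    [112,170,0,-0.3],
    [136,204,0,-0.36],
    [160,238,0,-0.42],
    [182,272,-10,-0.48],
    [204,306,-20,-0.54],
    [226,340,-30,-0.6],
    [252,378,-40,-0.665],
    [252,378,-40,-0.665],
  ],
  jaw=-1,
  force=10,
)

```text
clock: 2.2
tool_pos: [0.466, -0.0978, 0.1856]
eef_rot: [-0.001, 0.993, -0.122, -0.001]
ft_force: [0.4, 0.0, 0.4]
opening: 0.0916
finger_force: 0.0
```

Run:
```python
from h import *
o=robot.get_obs();print(o)
im=robot.get_image('wrist');cv2.imwrite('pics/w1.png',im[:,:,::-1])
print(proj('wrist',[[.4646,-.1018,.098],[.5615,-.1264,.075]]))
print(proj('top',[[.4646,-.1018,.098]]))
cv2.imwrite('pics/t1.png',robot.get_image('top')[200:310,240:400,::-1])
```

```text
{'clock': 2.2, 'joints': array([-3.68900292e-01,  2.94062963e-01,  1.71657297e+00,  1.53516212e-03,
        1.13253611e+00,  1.44608957e+00]), 'qd': array([-0.08469078, -0.02950381,  0.01039459, -0.0429427 ,  0.02311909,
       -0.14459583]), 'effort': array([  1.84071086, -38.66127849, -23.14864397,   0.41439439,
        -0.33105712,   1.41901597]), 'tool_pos': array([ 0.46598323, -0.09776382,  0.18558498]), 'eef_rot': array([-8.66654985e-04,  9.92515104e-01, -1.22117414e-01, -5.96029639e-04]), 'ft_force': array([0.41194102, 0.02786668, 0.41820368]), 'moment': array([0.09712258, 0.02060645, 0.00405983]), 'finger_force': 0.0, 'opening': 0.09163440987635195}
[[322.46009856 243.36723559]
 [323.03918371 107.21719368]]
[[346.50323572 284.59137622]]
```

View pics/w1.png

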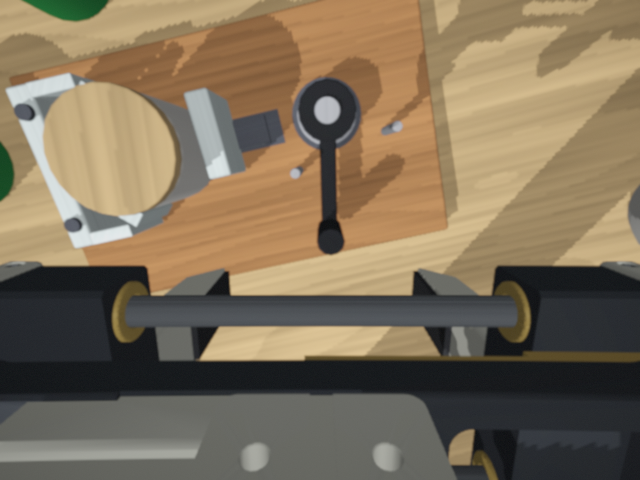

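The wrist view shows the grip's top at (330,235) and the axis cap at (327,110), with the gripper square to the lever and the pins clear at (296,173) and (397,127).

Run:
```python
from h import *
o=robot.get_obs();print(o['tool_pos'],o['eef_rot'])
print(ray('wrist',[[331,236]],.098),ray('wrist',[[327,110]],.075),ray('wrist',[[296,173],[397,127]],.075))
```

```text
[ 0.46471431 -0.1011655   0.18647345] [ 1.02801032e-04  9.92511999e-01 -1.22146479e-01 -3.98127509e-04]
[[ 0.46813334 -0.11092958  0.098     ]] [[ 0.55849877 -0.13045561  0.075     ]] [[ 0.51915273 -0.09552502  0.075     ]
 [ 0.53360612 -0.17946842  0.075     ]]
```

Request:
move_arm(
  moves=[
    [1,-3,-25,0],
    [1,-3,-50,0],
    [1,-3,-75,0],
    [1,-3,-95,0],
    [1,-3,-110,0],
    [1,-3,-120,0],
    [1,-3,-124,0],
    [1,-3,-124,0],
    [1,-3,-124,0],
  ],
)

```text
clock: 3.2
tool_pos: [0.466, -0.1055, 0.0634]
eef_rot: [0.0, 0.992, -0.124, 0.001]
ft_force: [0.1, 0.5, 0.2]
opening: 0.0921
finger_force: 0.0
```

Request:
move_arm(
  moves=[
    [0,0,0,0],
    [0,0,0,0],
    [0,0,0,0],
    [0,0,0,0],
    [0,0,0,0],
    [0,0,0,0],
    [0,0,0,0],
    [0,0,0,0],
    [0,0,0,0],
    [0,0,0,0],
  ],
  jaw=1,
  force=10,
)

```text
clock: 4.2
tool_pos: [0.4656, -0.1051, 0.0628]
eef_rot: [0.0, 0.992, -0.124, 0.0]
ft_force: [-0.5, -0.2, -0.0]
opening: 0.0216
finger_force: 10.0
```

```bash
cat > s.py <<'E'
from h import *
A=np.array([.561,-.128])
o=robot.get_obs();p=o['tool_pos'];f=o['ft_force'];m=o['moment'];d=p[:2]-A
phi=np.arctan2(d[1],-d[0]);T=d[0]*f[1]-d[1]*f[0]+m[2]
t=np.array([np.sin(phi),np.cos(phi)])
q=o['eef_rot'];print('t',o['clock'],'p',p.round(4),'yaw',round(2*np.arctan2(q[2],q[1]),3),'phi',phi.round(3),'r',np.hypot(*d).round(4),'f',f.round(2),'Mz',m[2].round(3),'push',(T/.1).round(2),'ft',(f[:2]@t).round(2),'open',round(o['opening'],4),o['finger_force'])
E
python3 s.py
```

```text
t 4.2 p [ 0.4656 -0.1051  0.0628] yaw -0.248 phi 0.236 r 0.0981 f [-0.48 -0.16 -0.02] Mz 0.019 push 0.45 ft -0.26 open 0.0216 9.999876469373703
```

Request:
move_arm(
  moves=[
    [0.6,2.4,0,-0.025],
    [1.3,4.7,0,-0.05],
    [2.0,7.1,0,-0.075],
    [2.8,9.4,0,-0.1],
    [3.6,11.7,0,-0.125],
    [4.5,14,0,-0.15],
    [5.5,16.2,0,-0.175],
    [6.5,18.5,0,-0.2],
  ],
)

```text
clock: 5.0
tool_pos: [0.4714, -0.0869, 0.0627]
eef_rot: [0.001, 0.975, -0.222, -0.001]
ft_force: [-2.8, -3.1, 1.7]
opening: 0.022
finger_force: 10.0
```

```bash
python3 s.py
```

```text
t 5.0 p [ 0.4714 -0.0869  0.0627] yaw -0.449 phi 0.43 r 0.0985 f [-2.84 -3.12  1.67] Mz 0.09 push 4.85 ft -4.01 open 0.022 10.002453178167343
```

Request:
move_arm(
  moves=[
    [0,0,0,0],
    [-0.8,-1.8,0,0.02],
    [-1.6,-3.6,0,0.04],
    [-1.6,-3.6,2,0.04],
    [-1.6,-3.6,4,0.04],
    [-1.6,-3.6,6,0.04],
    [-1.6,-3.6,8,0.04],
    [-1.6,-3.6,10,0.04],
    [-1.6,-3.6,10,0.04],
  ],
  force=30,
)

```text
clock: 5.9
tool_pos: [0.4707, -0.0902, 0.0729]
eef_rot: [0.0, 0.979, -0.203, 0.0]
ft_force: [2.5, -1.3, -7.1]
opening: 0.0214
finger_force: 30.0
```

```bash
python3 s.py
python3 - <<'E'
import numpy as np
# arc tables about current, r=98.5
for p0,ds in ((.39,np.arange(-.07,-.851,-.07)),(-.45,np.arange(.07,.85,.07))):
    for d in ds: 
        p=p0+d; print(round(d,3),round(-98.5*(np.cos(p)-np.cos(p0)),1),round(98.5*(np.sin(p)-np.sin(p0)),1))
E
```

```text
t 5.9 p [ 0.4707 -0.0902  0.0729] yaw -0.408 phi 0.396 r 0.0979 f [ 2.53 -1.3  -7.08] Mz 0.022 push 0.43 ft -0.22 open 0.0214 29.998236894607544
-0.07 -2.4 -6.5
-0.14 -4.3 -13.1
-0.21 -5.8 -19.8
-0.28 -6.8 -26.6
-0.35 -7.3 -33.5
-0.42 -7.4 -40.4
-0.49 -6.9 -47.3
-0.56 -6.0 -54.1
-0.63 -4.6 -60.9
-0.7 -2.7 -67.5
-0.77 -0.4 -74.0
-0.84 2.4 -80.3
0.07 -2.8 6.3
0.14 -5.1 12.8
0.21 -7.0 19.4
0.28 -8.4 26.2
0.35 -9.3 33.0
0.42 -9.8 39.9
0.49 -9.7 46.8
0.56 -9.2 53.7
0.63 -8.2 60.5
0.7 -6.7 67.2
0.77 -4.8 73.8
0.84 -2.4 80.3
```

Request:
move_arm(
  moves=[
    [-2.4,-6.5,0,0.07],
    [-4.3,-13.1,0,0.14],
    [-5.8,-19.8,0,0.21],
    [-6.8,-26.6,0,0.28],
    [-7.3,-33.5,0,0.35],
    [-7.4,-40.4,0,0.42],
    [-6.9,-47.3,0,0.49],
    [-6.0,-54.1,0,0.56],
    [-4.6,-60.9,0,0.63],
    [-2.7,-67.5,0,0.7],
    [-0.4,-74.0,0,0.77],
    [2.4,-80.3,0,0.84],
  ],
)

```text
clock: 7.1
tool_pos: [0.474, -0.1704, 0.0729]
eef_rot: [0.0, 0.977, 0.215, 0.001]
ft_force: [6.9, 2.8, -6.5]
opening: 0.0216
finger_force: 30.0
```

Request:
move_arm(
  moves=[
    [0,0,0,0],
    [0,0,0,0],
    [0,0,0,0],
  ],
)

```text
clock: 7.4
tool_pos: [0.4739, -0.1702, 0.0729]
eef_rot: [0.0, 0.977, 0.214, 0.001]
ft_force: [6.0, 1.2, -6.2]
opening: 0.0216
finger_force: 30.0
```

```bash
python3 s.py
```

```text
t 7.4 p [ 0.4739 -0.1702  0.0729] yaw 0.431 phi -0.451 r 0.0967 f [ 5.96  1.21 -6.16] Mz -0.125 push 0.21 ft -1.51 open 0.0216 29.998071491718292
```

Request:
move_arm(
  moves=[
    [1,-1,0,0.01],
    [1,-1,-3,0.01],
    [1,-1,-6,0.01],
    [1,-1,-8,0.01],
    [1,-1,-10,0.01],
    [1,-1,-10,0.01],
  ],
)

```text
clock: 8.0
tool_pos: [0.4742, -0.1715, 0.0628]
eef_rot: [0.0, 0.976, 0.219, 0.0]
ft_force: [4.2, 2.1, -2.3]
opening: 0.0214
finger_force: 30.0
```

```bash
sed -i 's/^A=.*/A=np.array([.5639,-.1265])/' s.py; python3 s.py
```

```text
t 8.0 p [ 0.4742 -0.1715  0.0628] yaw 0.442 phi -0.464 r 0.1004 f [ 4.19  2.06 -2.25] Mz -0.085 push -0.82 ft -0.03 open 0.0214 29.99950021505356
```

Request:
move_arm(
  moves=[
    [0.5,0,0,0],
    [0.5,0,0,0],
    [0.5,0,0,0],
    [0.5,0,0,0],
  ],
  jaw=0.3,
)

```text
clock: 8.4
tool_pos: [0.4742, -0.1715, 0.0629]
eef_rot: [0.0, 0.976, 0.219, -0.0]
ft_force: [-0.2, -0.5, 0.3]
opening: 0.0317
finger_force: 0.0
```

Request:
move_arm(
  moves=[
    [0,0,0,0],
    [0,0,0,0],
    [0,0,0,0],
    [0,0,0,0],
  ],
  jaw=1,
  force=8,
)

```text
clock: 8.8
tool_pos: [0.4742, -0.1715, 0.0627]
eef_rot: [-0.0, 0.976, 0.219, -0.0]
ft_force: [-0.2, -0.3, 1.3]
opening: 0.0215
finger_force: 8.0
```

```bash
python3 s.py;python3 - <<'E'
import numpy as np
p0=-.46
for d in np.arange(.03,.91,.03): 
        p=p0+d; print(round(d,3),round(-100*(np.cos(p)-np.cos(p0)),1),round(100*(np.sin(p)-np.sin(p0)),1),end=' | ')
E
```

```text
t 8.8 p [ 0.4742 -0.1715  0.0627] yaw 0.442 phi -0.465 r 0.1003 f [-0.16 -0.26  1.27] Mz 0.003 push 0.18 ft -0.16 open 0.0215 7.9999856650829315
0.03 -1.3 2.7 | 0.06 -2.5 5.5 | 0.09 -3.6 8.2 | 0.12 -4.7 11.0 | 0.15 -5.6 13.9 | 0.18 -6.5 16.8 | 0.21 -7.3 19.7 | 0.24 -8.0 22.6 | 0.27 -8.6 25.5 | 0.3 -9.1 28.5 | 0.33 -9.6 31.4 | 0.36 -9.9 34.4 | 0.39 -10.1 37.4 | 0.42 -10.3 40.4 | 0.45 -10.4 43.4 | 0.48 -10.4 46.4 | 0.51 -10.3 49.4 | 0.54 -10.1 52.4 | 0.57 -9.8 55.4 | 0.6 -9.4 58.3 | 0.63 -9.0 61.3 | 0.66 -8.4 64.3 | 0.69 -7.8 67.2 | 0.72 -7.0 70.1 | 0.75 -6.2 73.0 | 0.78 -5.3 75.9 | 0.81 -4.3 78.7 | 0.84 -3.3 81.5 | 0.87 -2.1 84.3 | 0.9 -0.9 87.0 |
```

Request:
move_arm(
  moves=[
    [-1.3,2.7,0,-0.03],
    [-2.5,5.5,0,-0.06],
    [-3.6,8.2,0,-0.09],
    [-4.7,11.0,0,-0.12],
    [-5.6,13.9,0,-0.15],
    [-6.5,16.8,0,-0.18],
    [-7.3,19.7,0,-0.21],
    [-8.0,22.6,0,-0.24],
    [-8.6,25.5,0,-0.27],
    [-9.1,28.5,0,-0.3],
  ],
)

```text
clock: 9.8
tool_pos: [0.4652, -0.1441, 0.063]
eef_rot: [0.001, 0.998, 0.07, 0.0]
ft_force: [-2.6, -6.9, 1.8]
opening: 0.0214
finger_force: 8.0
```

```bash
python3 s.py
```

```text
t 9.8 p [ 0.4652 -0.1441  0.063 ] yaw 0.141 phi -0.176 r 0.1002 f [-2.64 -6.92  1.79] Mz -0.002 push 6.34 ft -6.35 open 0.0214 8.002173006534576
```

Request:
move_arm(
  moves=[
    [0,0,0,0],
    [-0.2,1,0,-0.01],
    [-0.3,1.9,0,-0.02],
  ],
)

```text
clock: 10.1
tool_pos: [0.4649, -0.1422, 0.063]
eef_rot: [0.001, 0.998, 0.061, -0.0]
ft_force: [-2.3, -6.7, 0.7]
opening: 0.0216
finger_force: 8.0
```

```bash
python3 s.py
```

```text
t 10.1 p [ 0.4649 -0.1422  0.063 ] yaw 0.122 phi -0.158 r 0.1002 f [-2.28 -6.73  0.71] Mz 0.025 push 6.55 ft -6.29 open 0.0216 8.002740293741226
```

Request:
move_arm(
  moves=[
    [-0.1,1,0,-0.01],
    [-0.3,2,0,-0.02],
    [-0.4,3,0,-0.03],
  ],
)

```text
clock: 10.4
tool_pos: [0.4645, -0.1392, 0.063]
eef_rot: [0.001, 0.999, 0.046, -0.0]
ft_force: [-2.8, -5.1, 1.4]
opening: 0.0218
finger_force: 8.0
```

```bash
python3 s.py
```

```text
t 10.4 p [ 0.4645 -0.1392  0.063 ] yaw 0.092 phi -0.127 r 0.1002 f [-2.81 -5.1   1.4 ] Mz -0.001 push 4.7 ft -4.7 open 0.0218 8.003079816699028
```

Request:
move_arm(
  moves=[
    [-0.1,1.0,0,-0.01],
    [-0.2,2.0,0,-0.02],
    [-0.3,3.0,0,-0.03],
    [-0.3,4.0,0,-0.04],
  ],
)

```text
clock: 10.8
tool_pos: [0.464, -0.1352, 0.0629]
eef_rot: [0.001, 1.0, 0.026, -0.0]
ft_force: [-3.4, -6.0, 2.4]
opening: 0.0217
finger_force: 8.0
```

```bash
python3 s.py
```

```text
t 10.8 p [ 0.464  -0.1352  0.0629] yaw 0.052 phi -0.087 r 0.1002 f [-3.39 -5.98  2.39] Mz 0.004 push 5.71 ft -5.66 open 0.0217 8.004010543227196
```

Request:
move_arm(
  moves=[
    [0,1.0,0,-0.01],
    [-0.1,2.0,0,-0.02],
    [-0.1,3.0,0,-0.03],
  ],
)

```text
clock: 11.1
tool_pos: [0.4638, -0.1321, 0.0629]
eef_rot: [0.001, 1.0, 0.011, -0.0]
ft_force: [-3.5, -5.5, 2.6]
opening: 0.0217
finger_force: 8.0
```

```bash
python3 s.py
```

```text
t 11.1 p [ 0.4638 -0.1321  0.0629] yaw 0.022 phi -0.056 r 0.1003 f [-3.49 -5.54  2.59] Mz -0.017 push 5.18 ft -5.33 open 0.0217 8.00455279648304
```

```bash
cat > s.py <<'E'
from h import *
A=np.array([.5639,-.1265])
L=[]
for i in range(5):
    if i: robot.get_image('wrist')
    o=robot.get_obs();p=o['tool_pos'];f=o['ft_force'];m=o['moment'];d=p[:2]-A
    phi=np.arctan2(d[1],-d[0]);L.append((d[0]*f[1]-d[1]*f[0]+m[2])/.1)
q=o['eef_rot'];print('t',o['clock'],'p',p.round(4),'yaw',round(2*np.arctan2(q[2],q[1]),3),'phi',phi.round(3),'r',np.hypot(*d).round(4),'f',f.round(2),'Mz',m[2].round(3),'push',np.mean(L).round(2),np.round(L,1))
E
python3 s.py
```

```text
t 11.3 p [ 0.4637 -0.1321  0.0629] yaw 0.022 phi -0.056 r 0.1003 f [-3.51 -4.89  2.68] Mz 0.019 push 5.1 [5.2 4.1 5.9 5.4 4.9]
```

Request:
move_arm(
  moves=[
    [-0.5,1.0,0,-0.01],
    [-0.7,2.0,0,-0.02],
    [-0.7,3.0,0,-0.03],
    [-0.7,4.0,0,-0.04],
    [-0.7,5.0,0,-0.05],
  ],
)

```text
clock: 11.8
tool_pos: [0.4636, -0.1272, 0.0629]
eef_rot: [0.001, 1.0, -0.014, 0.0]
ft_force: [-2.6, -5.8, 0.7]
opening: 0.0218
finger_force: 8.0
```

```bash
python3 s.py
```

```text
t 12.0 p [ 0.4635 -0.1272  0.0629] yaw -0.028 phi -0.007 r 0.1004 f [-0.74 -5.14 -0.38] Mz -0.028 push 5.17 [5.6 5.8 4.4 5.2 4.9]
```

Request:
move_arm(
  moves=[
    [0.0,1.0,0,-0.01],
    [0.0,2.0,0,-0.02],
    [0.1,3.0,0,-0.03],
    [0.1,4.0,0,-0.04],
    [0.2,5.0,0,-0.05],
  ],
)

```text
clock: 12.5
tool_pos: [0.4636, -0.1222, 0.0629]
eef_rot: [0.001, 0.999, -0.039, 0.0]
ft_force: [-1.4, -5.2, 0.3]
opening: 0.0219
finger_force: 8.0
```

```bash
python3 s.py
```

```text
t 12.7 p [ 0.4636 -0.1222  0.0629] yaw -0.078 phi 0.043 r 0.1004 f [-2.22 -5.6  -0.  ] Mz 0.027 push 5.08 [5.6 4.  4.9 4.9 6. ]
```

Request:
move_arm(
  moves=[
    [0.1,1.0,0,-0.01],
    [0.2,2.0,0,-0.02],
    [0.3,3.0,0,-0.03],
    [0.4,4.0,0,-0.04],
    [0.5,5.0,0,-0.05],
  ],
)

```text
clock: 13.2
tool_pos: [0.4639, -0.1173, 0.0629]
eef_rot: [0.001, 0.998, -0.064, -0.0]
ft_force: [-2.3, -7.1, 1.4]
opening: 0.0216
finger_force: 8.0
```

```bash
python3 s.py
```

```text
t 13.4 p [ 0.4639 -0.1173  0.0629] yaw -0.128 phi 0.092 r 0.1004 f [-3.11 -6.46  0.91] Mz -0.037 push 6.26 [6.9 6.  6.8 5.2 6.4]
```

Request:
move_arm(
  moves=[
    [0.1,1.0,0,-0.01],
    [0.2,2.0,0,-0.02],
    [0.2,2.0,0,-0.02],
  ],
)

```text
clock: 13.7
tool_pos: [0.4641, -0.1153, 0.0629]
eef_rot: [0.001, 0.997, -0.074, -0.0]
ft_force: [-2.4, -7.0, 1.1]
opening: 0.0217
finger_force: 8.0
```

```bash
python3 s.py
```

```text
t 13.9 p [ 0.4641 -0.1153  0.0629] yaw -0.148 phi 0.111 r 0.1004 f [-2.89 -6.08  0.79] Mz -0.003 push 6.76 [7.3 7.2 6.4 6.5 6.4]
```

Request:
move_arm(
  moves=[
    [0.1,1.0,0,-0.01],
    [0.2,2.0,0,-0.02],
    [0.2,2.0,0,-0.02],
  ],
)

```text
clock: 14.2
tool_pos: [0.4643, -0.1134, 0.0629]
eef_rot: [0.001, 0.996, -0.084, -0.0]
ft_force: [-1.8, -6.8, 1.4]
opening: 0.0218
finger_force: 8.0
```

```bash
python3 s.py
```

```text
t 14.4 p [ 0.4644 -0.1134  0.0629] yaw -0.168 phi 0.131 r 0.1004 f [-3.84 -7.3   1.26] Mz 0.028 push 7.51 [7.  7.2 8.  7.4 8. ]
```

Request:
move_arm(
  moves=[
    [0.1,1.0,0,-0.01],
    [0.3,2.0,0,-0.02],
    [0.3,2.0,0,-0.02],
  ],
)

```text
clock: 14.7
tool_pos: [0.4646, -0.1115, 0.0629]
eef_rot: [0.001, 0.996, -0.094, -0.0]
ft_force: [-3.7, -7.6, 1.4]
opening: 0.0217
finger_force: 8.0
```

```bash
python3 s.py
```

```text
t 14.9 p [ 0.4646 -0.1115  0.0629] yaw -0.188 phi 0.15 r 0.1004 f [-3.19 -7.23  0.52] Mz -0.021 push 7.76 [8.3 8.2 7.5 7.3 7.5]
```

Request:
move_arm(
  moves=[
    [0.1,0.6,0,-0.006],
    [0.2,1.2,0,-0.012],
    [0.2,1.2,0,-0.012],
  ],
)

```text
clock: 15.2
tool_pos: [0.4648, -0.1103, 0.0629]
eef_rot: [0.001, 0.995, -0.1, -0.0]
ft_force: [-2.8, -6.5, 1.3]
opening: 0.022
finger_force: 8.0
```

```bash
python3 s.py; python3 s.py
```

```text
t 15.4 p [ 0.4648 -0.1103  0.0629] yaw -0.2 phi 0.162 r 0.1004 f [-2.7  -8.05  1.38] Mz 0.028 push 8.24 [7.1 9.  7.8 8.7 8.7]
t 15.6 p [ 0.4648 -0.1103  0.0629] yaw -0.2 phi 0.162 r 0.1004 f [-2.3  -8.08  1.14] Mz 0.089 push 8.45 [8.7 8.1 8.9 7.3 9.3]
```

Request:
move_arm(
  moves=[
    [0.1,0.4,0,-0.004],
    [0.1,0.4,0,-0.004],
  ],
)

```text
clock: 15.8
tool_pos: [0.4648, -0.1099, 0.0629]
eef_rot: [0.001, 0.995, -0.102, -0.0]
ft_force: [-3.8, -8.2, 0.6]
opening: 0.0215
finger_force: 8.0
```

```bash
python3 s.py
```

```text
t 16.0 p [ 0.4648 -0.11    0.0629] yaw -0.204 phi 0.165 r 0.1004 f [-3.37 -7.74  0.8 ] Mz 0.017 push 8.39 [9.5 8.2 7.3 8.6 8.4]
```

Request:
move_arm(
  moves=[
    [0,0,0,0],
    [0,0,0,0],
    [0,0,0,0],
    [0,0,0,0],
    [0,0,0,0],
  ],
  jaw=-0.3,
)

```text
clock: 16.5
tool_pos: [0.4651, -0.1082, 0.0627]
eef_rot: [-0.0, 0.995, -0.102, -0.0]
ft_force: [-0.3, 0.3, 0.1]
opening: 0.0568
finger_force: 0.0
```

Request:
move_arm(
  moves=[
    [0,0,10,0],
    [0,0,30,0],
    [0,0,60,0],
    [0,0,90,0],
    [0,0,120,0],
    [0,0,130,0],
    [0,0,130,0],
    [0,0,130,0],
  ],
)

```text
clock: 17.3
tool_pos: [0.4646, -0.1082, 0.1918]
eef_rot: [-0.0, 0.995, -0.102, -0.001]
ft_force: [0.1, 0.0, 0.4]
opening: 0.0599
finger_force: 0.0
```

```bash
python3 s.py
python3 - <<'E'
from h import *
t=robot.get_image('top');w=robot.get_image('wrist');s=robot.get_image('side')
c=cv2.resize(t[205:305,245:395],(600,400),interpolation=cv2.INTER_CUBIC)
d=cv2.resize(s[185:310,270:390],(384,400),interpolation=cv2.INTER_CUBIC)
cv2.imwrite('pics/end.png',np.hstack([cv2.resize(w,(533,400)),cv2.resize(d,(267,278),interpolation=cv2.INTER_AREA)[:278] if 0 else cv2.copyMakeBorder(cv2.resize(d,(267,278)),0,122,0,0,0)])[:,:,::-1])
print(proj('wrist',[[.5639-.1*np.cos(.165),-.1265+.1*np.sin(.165),z] for z in (.098,.1025)]))
E
```

```text
t 17.5 p [ 0.4646 -0.1082  0.1915] yaw -0.204 phi 0.182 r 0.101 f [0.03 0.19 0.26] Mz -0.015 push -0.25 [ 0.1 -0.2  0.2 -1.1 -0.3]
[[321.75948307 240.45573267]
 [321.78322542 241.92221357]]
```

View pics/end.png

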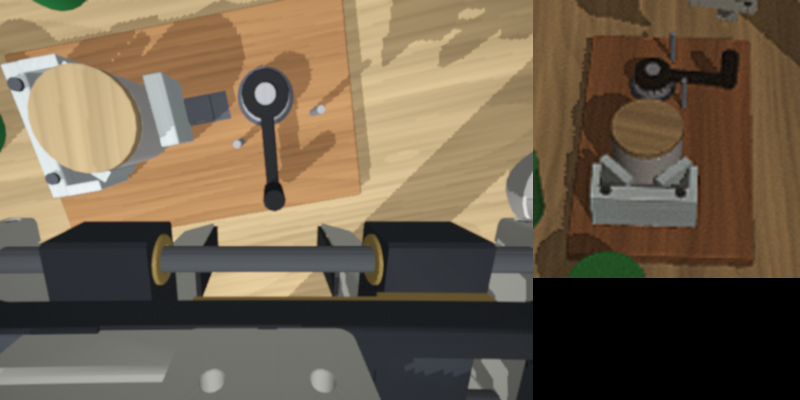

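The canister (lid at about 82,118 in the picture) sits in the V with the jaw against it. The lever is released and engaged, with its grip at (274,198), and nothing touches it. The push ended at about 8.4 N, against 5.1 N while the jaw was free.

```bash
python3 -c "
from workcell import robot
print(robot.hand_in())"
```

```text
the job is handed in; nothing more can be done
None
```

The canister is clamped against the V-block, the last push at the grip measuring about 3.3 N above the free push. It took one ratchet swing-back, the lever was released in its serrations, and the job is handed in at about 17.7 s; the fully-down seat was judged from the lever driving the jaw, not measured.

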